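# Press the roller bushes into the bender's carrier and cap them

### The job

Press every bronze bush on the bench fully home into a bore of its own in the blue roller carrier, driving the seal disc down ahead of it and easing off as soon as the force climbs sharply at the shoulder: never lean on one with more than about 60 N. When all the bushes are home, seat every grey end cap flange face down on the spigot of a bush, one cap to a bush, flat and fully down. Leave the grease jar, the wrench and the manual where they are.

Things in the scene. Friction and masses are not known exactly. Their poses are not given: they have to be found in the camera images.
- carrier: Fixed roller carrier: blue plate 210 x 210 x 12 mm with four aluminium bosses (47 mm outside dia, 40 mm high, rims 52 mm above the bench) in a square of 120 mm pitch. Each has a 38 mm bore; a shoulder stops a bush with its foot 22 mm below the rim, its flange then 2 mm clear of the rim, so the flange never touches. Origin: centre of the plate's underside.
- bore1 (a point): Centre of the mouth of the near left (-x, +y) boss as seen in the carrier's frame, at the height of the rim; z up along the bore.
- bore2 (a point): Centre of the mouth of the near right (-x, -y) boss as seen in the carrier's frame, at the height of the rim; z up along the bore.
- bore3 (a point): Centre of the mouth of the far left (+x, +y) boss as seen in the carrier's frame, at the height of the rim; z up along the bore.
- bore4 (a point): Centre of the mouth of the far right (+x, -y) boss as seen in the carrier's frame, at the height of the rim; z up along the bore.
- seal1 (a joint): Black rubber seal disc (orange middle) tight in bore1; the bush drives it down. m travelled down: 0 = its top 6 mm below the rim, 0.016 = hard on the shoulder, top 22 mm below the rim; starts at 0 to 0.004. Moves only under a push of some 8 to 11 N (more than a bush weighs) and never springs back. An unpressed bush stands upright on it, 12 to 16 mm short of home.
- seal2 (a joint): Black rubber seal disc (orange middle) tight in bore2; the bush drives it down. m travelled down: 0 = its top 6 mm below the rim, 0.016 = hard on the shoulder, top 22 mm below the rim; starts at 0 to 0.004. Moves only under a push of some 8 to 11 N (more than a bush weighs) and never springs back. An unpressed bush stands upright on it, 12 to 16 mm short of home.
- seal3 (a joint): Black rubber seal disc (orange middle) tight in bore3; the bush drives it down. m travelled down: 0 = its top 6 mm below the rim, 0.016 = hard on the shoulder, top 22 mm below the rim; starts at 0 to 0.004. Moves only under a push of some 8 to 11 N (more than a bush weighs) and never springs back. An unpressed bush stands upright on it, 12 to 16 mm short of home.
- seal4 (a joint): Black rubber seal disc (orange middle) tight in bore4; the bush drives it down. m travelled down: 0 = its top 6 mm below the rim, 0.016 = hard on the shoulder, top 22 mm below the rim; starts at 0 to 0.004. Moves only under a push of some 8 to 11 N (more than a bush weighs) and never springs back. An unpressed bush stands upright on it, 12 to 16 mm short of home.
- bush1: Bronze (brass-coloured) flanged bush, one of 3 or 4 alike, standing on its shank, 0.28 kg. From below: shank 36 mm dia, 24 mm long, its lowest 6 mm tapering to 29 mm; flange 54 mm dia, from 24 to 32 mm up; spigot 36 mm dia, from 32 to 39 mm, its rim tapering to 31 mm, with a black plug in the middle. Grip the flange's rim. Origin: centre of the shank's underside; z up its axis.
- bush2: Bronze (brass-coloured) flanged bush, one of 3 or 4 alike, standing on its shank, 0.28 kg. From below: shank 36 mm dia, 24 mm long, its lowest 6 mm tapering to 29 mm; flange 54 mm dia, from 24 to 32 mm up; spigot 36 mm dia, from 32 to 39 mm, its rim tapering to 31 mm, with a black plug in the middle. Grip the flange's rim. Origin: centre of the shank's underside; z up its axis.
- bush3: Bronze (brass-coloured) flanged bush, one of 3 or 4 alike, standing on its shank, 0.28 kg. From below: shank 36 mm dia, 24 mm long, its lowest 6 mm tapering to 29 mm; flange 54 mm dia, from 24 to 32 mm up; spigot 36 mm dia, from 32 to 39 mm, its rim tapering to 31 mm, with a black plug in the middle. Grip the flange's rim. Origin: centre of the shank's underside; z up its axis.
- bush4: Bronze (brass-coloured) flanged bush, one of 3 or 4 alike, standing on its shank, 0.28 kg. From below: shank 36 mm dia, 24 mm long, its lowest 6 mm tapering to 29 mm; flange 54 mm dia, from 24 to 32 mm up; spigot 36 mm dia, from 32 to 39 mm, its rim tapering to 31 mm, with a black plug in the middle. Grip the flange's rim. Origin: centre of the shank's underside; z up its axis.
- cap1: Grey flanged end cap, one of 2 or 3 alike, lying face down, 0.14 kg, 38 mm high: flange 60 mm dia, 8 mm thick, with a recess 39 mm dia, 8 mm deep in its underside; above it a round body 40 mm dia, from 8 to 38 mm, to grip. The recess fits over a bush's spigot; fully down, its origin is 32 mm above that bush's origin. Origin: centre of the flange's underside; z up.
- cap2: Grey flanged end cap, one of 2 or 3 alike, lying face down, 0.14 kg, 38 mm high: flange 60 mm dia, 8 mm thick, with a recess 39 mm dia, 8 mm deep in its underside; above it a round body 40 mm dia, from 8 to 38 mm, to grip. The recess fits over a bush's spigot; fully down, its origin is 32 mm above that bush's origin. Origin: centre of the flange's underside; z up.
- cap3: Grey flanged end cap, one of 2 or 3 alike, lying face down, 0.14 kg, 38 mm high: flange 60 mm dia, 8 mm thick, with a recess 39 mm dia, 8 mm deep in its underside; above it a round body 40 mm dia, from 8 to 38 mm, to grip. The recess fits over a bush's spigot; fully down, its origin is 32 mm above that bush's origin. Origin: centre of the flange's underside; z up.
- grease: Bystander: blue jar of grease with yellow cap, 64 mm diameter, 90 mm high. Origin: centre of its underside.
- wrench: Bystander: steel wrench lying on the bench beyond the carrier. Origin: under its middle.
- manual: Bystander: closed manual 150 x 210 x 14 mm lying on the bench at the far right. Origin: centre of its underside.
Things that resemble listed ones, but are neither listed nor needed, are in the scene too. What is shaped like the cap3 but green or orange is not meant.

How it is judged:
By the outcome, as a careful person would: the job done as asked, in the order asked, and still so for the second after the job is handed in, with the robot touching nothing.
Of bush1, bush2, bush3, bush4 only 3 to 4 are there at a start; the rules pass over those that are not, and their reading is None.
Of cap1, cap2, cap3 only 2 to 3 are there at a start; the rules pass over those that are not, and their reading is None.
At some moment in a run one of bush1, bush2, bush3, bush4, cap1, cap2, cap3 may be knocked a few centimetres aside while the robot is not near it.
It also fails if it takes over 210 s, if anything falls off the work surface, if the arm or the gripper's body presses on something with over 40 N, if the wrist force passes 120 N, or if a joint passes its speed limit or range.

### The arm

A 6-joint arm with a two-finger parallel gripper is mounted at the origin on the work surface. World frame = base frame: x ahead of the robot, y to its left, z up, the work surface at z = 0. Lengths are in m, angles in rad, forces in N, time in s.
With the tool pointing down it reaches from about 0.35 to 0.975 m from the base axis. Payload 4.9 kg.
Tool frame: the origin (TCP) lies midway between the tips of the shut fingers; the grasp point (between the pads) lies 19 mm behind it; z points along the fingers, y is the line along which they close (so a half turn about z gives the same grasp; the last joint's range is limited). The gripper opens to 85 mm and grips with 20 to 120 N. Pads are 22 mm wide; open, the fingers measure 114 mm over their backs; the gripper's body (76 mm by 85 mm) begins 54 mm behind the grasp point. The pads swing forward as they close: fully open they stand 13 mm farther back than shut.
Start: joints at [-1.421, 0.053, 1.613, -0, 1.476, -0.119], TCP at [0.166, -0.603, 0.231] pointing down, gripper open.
Joint ranges: [-3.01, 3.01], [-1.01, 2.22], [0.06, 2.58], [-1.02, 4.17], [0.09, 2.62], [-3.14, 3.14]. Speed limits (rad/s): [2.57, 2.57, 3.14, 3.14, 3.14, 3.14].

### API

Orientations are given as a unit quaternion [w, x, y, z].
In Python, from plant import * gives the robot as it stands.
- The arm moves only by the tool jog_arm, never from a script. Its argument "targets" is a list of rows, each a list of 3 entries, a list of its own where there are three numbers: the shift along the tool's x, y, z in units of 25 mm (1.0 is 25 mm), then the turn, a rotation vector about the tool's x, y, z in units of 8 degrees (1.0 is 8 degrees), then the opening in per cent of the stroke, from 0 (shut) to 100 (fully open). A call has 1 to 8 rows; each row is the pose to reach, as a shift and turn from the pose commanded when the call began, along the tool's axes at that moment; what a row does not reach only later rows make up. A row lasts 1/8 s, in which the tool goes at most 62.5 mm and 10.7 degrees, less where a joint would pass 70% of its speed; a pose out of reach is approached as far as the arm can. A call with a gripper value outside its range is refused whole. The fingers move at their own pace and stop on an object; the grip force is fixed at half the most. Time passes only in rows, so rows that repeat a pose let the fingers close. It gives the time, the measured TCP pose, the force, the opening and the grip force at its end, in the units of the state.
- state(): the state, without advancing time (a new reading comes with each control period).
- grab_frame(name): name is "scene" or "top"; returns (picture, depth): 420x560x3 uint8, red, green, blue; 420x560 float32, m along the optical axis (not along the pixel's ray), 0 where there is no reading.
- camera_params(name): a dict with "fovy" (degrees; the focal length in pixels is half the picture's height over the tangent of half this angle, whatever the lens; pixels are square), "cx", "cy" (the principal point, pixels), "dist" ([k1, k2, p1, p2, k3] as OpenCV has them; the pictures are not rectified), "rvec" (rotation vector, rad) and "tvec" (3), from world to camera coordinates, as OpenCV has them. Camera axes: x right, y down, z forward; pixel columns grow to the right and rows downward; lengths in m; the calibration is good to about 2 mm. A picture is of the moment at which its call begins. camera_params takes no time and is no camera call.
- job_done(): hands the job in; it is judged then, once.
The state is a dict: "time": time; "joint_pos": joint angles; "joint_vel": joint speeds; "joint_efforts": joint torques, N m; "tool_pos": TCP position; "tool_rot": TCP orientation; "contact_force": force on the tool from outside, world axes, zero at the start; "ft_torque": the same for the moment, N m; "gripper_width": opening from 0.0 (shut) to 1.0 (fully open); "grasp_force": force on a finger pad.
Only numpy, scipy, OpenCV 4.12 (cv2) and the standard library are available. Lean on these libraries where they do the work, as an engineer would, in place of code of your own. Each camera call takes 0.05 s, during which the arm holds its last target. There are 200 camera calls.

## Working session

There is one attempt and no reset: what is moved stays moved. The work goes in short steps, Python scripts to look and compute and a tool call to move; the robot and the scene stay as the last step left them, time stands still between calls to the robot, and variables do not carry over. Pictures are saved under pics/ and viewed, at most 14 in all, crops included, and the job is handed in when it is done.

Besides the shell and the picture viewer there is one more tool, called by a JSON object that holds its "op" and its "data", one argument or row to a line. jog_arm: Moves the arm, as the interface text tells. Its arguments: {"type":"object","properties":{"targets":{"type":"array"}},"required":["targets"]}

```bash
ls; mkdir -p pics
python3 - <<'E'
from plant import *
import cv2
for n in("scene","top"):
    p,d=grab_frame(n); cv2.imwrite(f"pics/{n}0.png",p[:,:,::-1]); print(n,camera_params(n))
print(state())
E
```

```text
pics
scene {'fovy': 56.19537976505073, 'cx': 276.1158119730208, 'cy': 210.15865092433793, 'dist': array([-0.04686737,  0.        ,  0.        ,  0.        ,  0.        ]), 'rvec': array([ 1.64462331,  1.89715677, -0.79658811]), 'tvec': array([ 0.10490445, -0.31966981,  1.28479799])}
top {'fovy': 51.761709864870426, 'cx': 274.9166121339856, 'cy': 210.05617760721626, 'dist': array([0.02216545, 0.        , 0.        , 0.        , 0.        ]), 'rvec': array([ 2.18749551, -2.18153589,  0.03237608]), 'tvec': array([-0.00903147,  0.5498821 ,  1.17102819])}
{'time': 0.1, 'joint_pos': array([-1.42100421e+00,  5.33014779e-02,  1.61416359e+00,  8.51841034e-06,
        1.47598800e+00, -1.18976143e-01]), 'joint_vel': array([ 0.00281255, -0.0014772 , -0.00246588, -0.00041797, -0.00118656,
       -0.00079296]), 'joint_efforts': array([-6.65273292e-04, -3.94902778e+01, -3.71362495e+01, -1.26393998e-04,
        3.89614303e-03, -7.84094624e-06]), 'tool_pos': array([ 0.16589756, -0.60199648,  0.23017524]), 'tool_rot': array([-9.30161622e-04,  9.90983659e-01,  1.33979560e-01, -1.00928502e-05]), 'contact_force': array([ 0.86168859,  0.36552256, -0.45466189]), 'ft_torque': array([ 0.01624636,  0.00609419, -0.03216935]), 'grasp_force': 0.0, 'gripper_width': 0.9975644595568519}
```

View pics/top0.png

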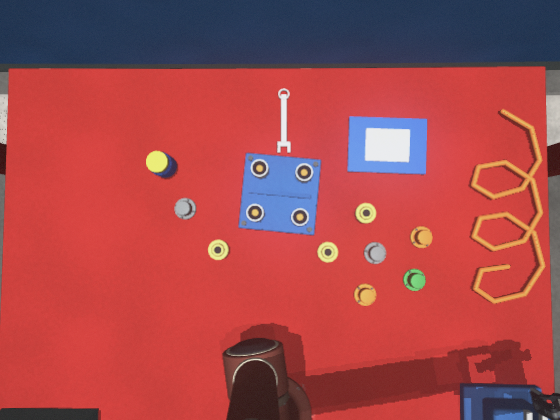

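View pics/scene0.png

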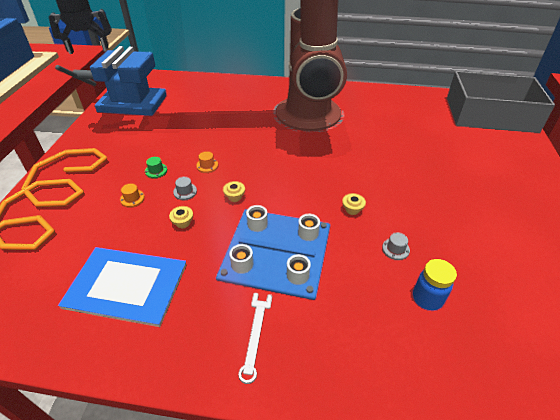

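The top view shows three brass bushes at (218,250), (328,252) and (366,213), and grey caps at (185,208) and (375,253). The lookalikes are orange caps at (422,237) and (365,295) and a green cap at (414,280). The yellow lid at (157,162) is the grease jar. All four bores are empty, at about (259,168), (304,172), (255,212) and (300,217).

```bash
cat > h.py <<'E'
from plant import *
import numpy as np, cv2
def cloud(n):
    p,d=grab_frame(n); c=camera_params(n); f=210/np.tan(np.radians(c["fovy"]/2))
    K=np.array([[f,0,c["cx"]],[0,f,c["cy"]],[0,0,1]])
    v,u=np.mgrid[:420,:560]
    r=cv2.undistortPoints(np.dstack([u,v]).reshape(-1,1,2).astype(float),K,c["dist"])[:,0]
    X=np.c_[r,np.ones(len(r))]*d.reshape(-1,1)
    R=cv2.Rodrigues(c["rvec"])[0]
    W=((X-c["tvec"])@R).reshape(420,560,3); W[d==0]=9
    return p,W
def masks(p):
    H=cv2.cvtColor(p,cv2.COLOR_RGB2HSV); h,s,v=[H[...,i] for i in range(3)]
    return {"brass":(h>20)&(h<35)&(s>60)&(v>60),"grey":(s<50)&(v>50)}
def blobs(m,W,z0,z1,amin):
    """clusters of mask pixels with height in z0..z1: xy centre of min enclosing circle, radius, mean xy, pixel"""
    q=(m&(W[...,2]>z0)&(W[...,2]<z1)&(W[...,0]>.25)&(W[...,0]<.95)).astype(np.uint8)
    n,L,S,C=cv2.connectedComponentsWithStats(q)
    o=[]
    for i in range(1,n):
        if S[i,4]<amin: continue
        P=W[L==i]; c,r=cv2.minEnclosingCircle(P[:,:2].astype(np.float32))
        o.append((np.round(C[i]).astype(int),np.round(np.r_[c,r]*1000,1),np.round(P.mean(0)*1000,1),S[i,4]))
    return o
E
python3 - <<'E'
from h import *
for n in("top","scene"):
    p,W=cloud(n); M=masks(p); any_=np.ones(M["brass"].shape,bool)
    for t,m,a,b in(("bush",M["brass"],.022,.05),("captop",M["grey"],.033,.045),("rims",M["grey"],.046,.058)):
        print(n,t)
        for o in blobs(m,W,a,b,25): print(*o)
    b=(p[...,2]>90)&(p[...,0]<90)&(abs(W[...,2]-.012)<.006)
    if n=="top": print("plate z",[o for o in blobs(b,W,.005,.02,300)])
p,W=cloud("top"); c=np.vstack([np.hstack([cv2.resize(p[y-22:y+22,x-22:x+22,::-1],(264,264)) for x,y in r]) for r in([(218,250),(328,252),(366,213)],[(185,208),(375,253),(414,280)])])
cv2.imwrite("pics/crop.png",c)
E
```

```text
top bush
[365 213] [ 542.5 -250.8   27.1] [ 541.9 -249.8   34.6] 278
[218 250] [442.  146.3  26.7] [442.1 145.2  34.2] 276
[327 252] [ 437.6 -147.9   26.5] [ 437.4 -147.3   34.2] 272
top captop
[258 171] [661.6  36.4  18.5] [653.   38.4  41.2] 34
[303 172] [650.2 -84.   18.9] [649.5 -84.   41.7] 83
[182 208] [553.5 242.4  19.7] [553.3 242.1  37.6] 165
[299 216] [530.6 -72.8  18.6] [531.9 -72.6  42.3] 71
[377 254] [ 433.6 -280.1   19.5] [ 433.9 -280.    37.5] 168
top rims
[259 168] [660.5  35.4  23.4] [660.   33.9  51.4] 81
[303 172] [648.9 -83.9  23.3] [648.2 -84.   51.4] 88
[254 212] [541.4  46.6  23.2] [541.9  46.9  51. ] 84
[299 217] [530.3 -72.8  22.9] [529.4 -72.8  50.9] 90
plate z []
scene bush
[234 189] [ 433.3 -148.1   28.1] [ 437.9 -147.    33.1] 180
[354 201] [440.  145.1  27.4] [443.  144.8  33. ] 214
[181 215] [ 539.9 -251.1   27.8] [ 543.1 -249.7   33.2] 226
scene captop
[183 182] [ 434.4 -280.    20.1] [ 435.8 -278.5   36.9] 132
[257 213] [524.3 -74.   18.6] [521.8 -73.7  42.7] 67
[257 222] [537.5 -72.7  22. ] [547.1 -69.9  39.4] 66
[304 221] [534.2  39.9  15. ] [532.5  35.   43.1] 30
[314 222] [535.   48.9  15.9] [533.5  56.2  43.2] 32
[308 231] [548.5  45.8  21.3] [559.   45.8  38.9] 74
[398 240] [551.9 240.7  20.4] [554.3 240.9  36.6] 206
[242 253] [644.  -85.7  18.7] [642.5 -83.5  42.4] 81
[242 264] [656.4 -82.2  21.5] [666.5 -79.3  38.8] 80
[299 264] [655.2  34.5  18.1] [652.4  35.5  41.5] 97
[298 275] [667.1  34.   21.9] [678.2  35.1  39. ] 80
scene rims
[256 213] [529.7 -72.8  24.3] [530.8 -73.7  49.9] 124
[309 222] [540.4  46.4  24.1] [541.4  45.6  49.7] 134
[241 254] [649.  -84.8  24.1] [649.8 -84.2  49.9] 152
[298 265] [660.   35.4  24.4] [661.   34.6  50.1] 162
```

View pics/crop.png

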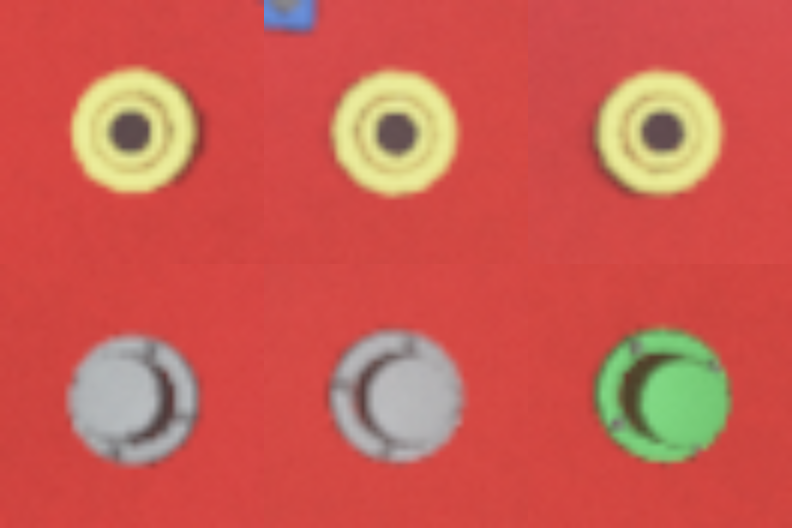

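The choice is confirmed: the bushes are all yellow with a black plug, and the two caps are grey. I'll start with the bush at (542,-250).

{"op": "jog_arm", "data": {
  "targets": [
    [[18.24,-9.58,3],[0,0,1.925],100],
    [[18.24,-9.58,3],[0,0,1.925],100],
    [[18.24,-9.58,3],[0,0,1.925],100],
    [[18.24,-9.58,3],[0,0,1.925],100],
    [[18.24,-9.58,3],[0,0,1.925],100],
    [[18.24,-9.58,3],[0,0,1.925],100],
    [[18.24,-9.58,3],[0,0,1.925],100],
    [[18.24,-9.58,3],[0,0,1.925],100]
  ]
}}

```text
time: 1.25
tool_pos: [0.5285, -0.2628, 0.1592]
tool_rot: [0.0, 1.0, 0.0, 0.0]
contact_force: [-0.8, -0.7, 1.1]
gripper_width: 0.998
grasp_force: 0.0
```

{"op": "jog_arm", "data": {
  "targets": [
    [[0.54,-0.5,2],[0,0,0],100],
    [[0.54,-0.5,3],[0,0,0],100],
    [[0.54,-0.5,3],[0,0,0],100],
    [[0.54,-0.5,3],[0,0,0],100]
  ]
}}

```text
time: 1.75
tool_pos: [0.5413, -0.2526, 0.0857]
tool_rot: [0.001, 1.0, -0.0, 0.001]
contact_force: [0.5, 0.8, 0.1]
gripper_width: 1.003
grasp_force: 0.0
```

{"op": "jog_arm", "data": {
  "targets": [
    [[0.03,-0.1,1.5],[0,0,0],100],
    [[0.03,-0.1,3.25],[0,0,0],100],
    [[0.03,-0.1,3.25],[0,0,0],100],
    [[0.03,-0.1,3.25],[0,0,0],0],
    [[0.03,-0.1,3.25],[0,0,0],0],
    [[0.03,-0.1,3.25],[0,0,0],0],
    [[0.03,-0.1,3.25],[0,0,0],0],
    [[0.03,-0.1,3.25],[0,0,0],0]
  ]
}}

```text
time: 2.75
tool_pos: [0.5437, -0.2511, 0.0067]
tool_rot: [0.002, 1.0, 0.0, 0.002]
contact_force: [-1.2, -0.7, 7.5]
gripper_width: 0.605
grasp_force: 61.4
```

{"op": "jog_arm", "data": {
  "targets": [
    [[0,0,-1],[0,0,0],0],
    [[0,0,-3],[0,0,0],0],
    [[0,0,-4],[0,0,0],0],
    [[0,0,-4],[0,0,0],0],
    [[0,0,-4],[0,0,0],0]
  ]
}}

```text
time: 3.38
tool_pos: [0.5406, -0.2489, 0.1017]
tool_rot: [-0.001, 1.0, -0.0, -0.001]
contact_force: [-0.5, -0.4, -3.0]
gripper_width: 0.606
grasp_force: 63.4
```

Run:
```python
from h import *
s=state(); print(s["tool_pos"],s["contact_force"],s["gripper_width"])
p,W=cloud("scene"); cv2.imwrite("pics/g1.png",cv2.resize(p[60:270,100:380,::-1],(800,600)))
for o in blobs(masks(p)["brass"],W,.022,.25,20): print(*o)
p,W=cloud("top")
for o in blobs(masks(p)["brass"],W,.022,.25,20): print(*o)
```

```text
[ 0.54059566 -0.24887125  0.10173753] [-0.50468875 -0.35189969 -2.99612868] 0.6057165197172008
[237 190] [ 434.9 -148.1   27.5] [ 440.8 -139.2   33.1] 109
[127 186] [ 475.4 -406.8   16.6] [ 471.3 -411.4   37.7] 21
[354 201] [439.9 145.3  27.6] [443.1 144.6  33.1] 217
[440 273] [668.6 297.5  30. ] [674.  296.2  88.2] 726
[298 266] [657.5  35.    8. ] [658.3  34.3  41.6] 33
[157 161] [672.3 299.   28.6] [671.7 297.5  89.3] 380
[259 168] [661.3  34.9   6.1] [661.4  35.   43. ] 21
[304 172] [650.5 -85.7   6.1] [650.3 -85.4  44.2] 20
[255 212] [542.9  45.9   7. ] [542.9  45.7  44.6] 22
[300 217] [531.3 -73.7   6.9] [531.  -73.8  43.7] 21
[218 250] [441.7 146.4  26.6] [442.3 145.5  34.1] 276
[324 251] [ 437.6 -147.2   26. ] [ 439.9 -138.9   34.2] 172
```

View pics/g1.png

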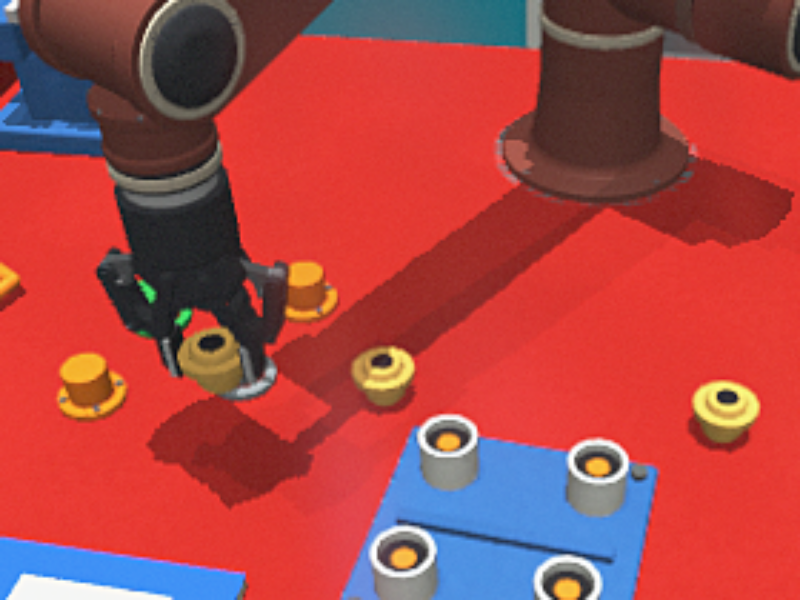

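The held bush is at crop (212,342), in shadow, and may be slightly tilted. I'll check its tilt in a larger crop.

Run:
```python
from h import *
p,W=cloud("scene"); s=state()["tool_pos"]
cv2.imwrite("pics/g2.png",cv2.resize(p[160:210,140:207,::-1],(800,600),interpolation=cv2.INTER_CUBIC))
H=cv2.cvtColor(p,cv2.COLOR_RGB2HSV)
m=(H[...,0]>12)&(H[...,0]<35)&(H[...,1]>60)
q=m&(np.linalg.norm(W[...,:2]-s[:2],axis=2)<.04)&(W[...,2]>.08)&(W[...,2]<.16)
P=W[q]-[s[0],s[1],s[2]]; print(len(P))
v,u=np.nonzero(q)
for a in range(u.min(),u.max()+1,4):
    k=u==a; print(a,[(int(vv),*np.round(x[[0,1,2]]*1000).astype(int).tolist()) for vv,x in zip(v[k],P[k])])
```

```text
365
162 [(183, 3, -26, 25), (184, 3, -27, 22), (185, 9, -24, 25), (186, 12, -23, 25)]
166 [(179, -13, -23, 23), (180, -9, -22, 24), (181, -6, -21, 24), (182, 2, -17, 28), (183, 4, -16, 28), (184, 4, -17, 24), (185, 5, -17, 23), (186, 9, -15, 24), (187, 14, -13, 25), (188, 18, -12, 26), (189, 19, -12, 24), (190, 22, -11, 24), (191, 23, -11, 22)]
170 [(177, -12, -12, 31), (178, -8, -11, 32), (179, -4, -9, 32), (182, 4, -7, 31), (183, 8, -5, 32), (184, 8, -5, 30), (185, 13, -4, 31), (186, 11, -5, 26), (187, 14, -4, 26), (188, 17, -3, 26), (189, 17, -4, 23), (190, 22, -2, 25), (191, 24, -1, 24), (192, 23, -2, 20), (193, 25, -2, 19), (194, 13, -9, 4)]
174 [(175, -25, -9, 27), (176, -15, -4, 33), (177, -12, -3, 32), (182, 3, 2, 31), (183, 7, 4, 32), (184, 10, 5, 32), (185, 12, 5, 31), (186, 14, 5, 30), (187, 13, 4, 26), (188, 13, 4, 23), (189, 17, 6, 25), (190, 22, 8, 26), (191, 23, 8, 24), (192, 22, 6, 20), (193, 22, 6, 18), (194, 14, 1, 7), (195, 17, 2, 6), (196, 15, 0, 2), (197, 15, 0, -2)]
178 [(175, -28, -1, 25), (176, -17, 4, 31), (177, -15, 5, 31), (178, -11, 6, 31), (180, -4, 9, 32), (181, -1, 10, 32), (182, 1, 10, 30), (183, 6, 12, 32), (184, 7, 12, 31), (185, 8, 12, 28), (186, 9, 12, 26), (187, 9, 11, 23), (188, 13, 13, 25), (189, 17, 15, 26), (190, 19, 15, 24), (191, 18, 14, 20), (192, 20, 14, 20), (193, 20, 14, 16), (194, 11, 9, 5), (195, 15, 10, 6), (196, 14, 9, 2), (197, 13, 8, -2)]
182 [(179, -11, 15, 30), (180, -8, 16, 29), (181, -6, 16, 28), (182, -2, 18, 29), (183, -1, 18, 27), (184, -1, 17, 24), (185, 3, 19, 25), (186, 6, 19, 24), (187, 7, 20, 23), (188, 12, 21, 25), (189, 13, 22, 23), (190, 13, 21, 20), (191, 14, 21, 17), (192, 5, 16, 6), (193, 6, 16, 4), (194, 7, 16, 3), (195, 5, 14, -2)]
```

View pics/g2.png

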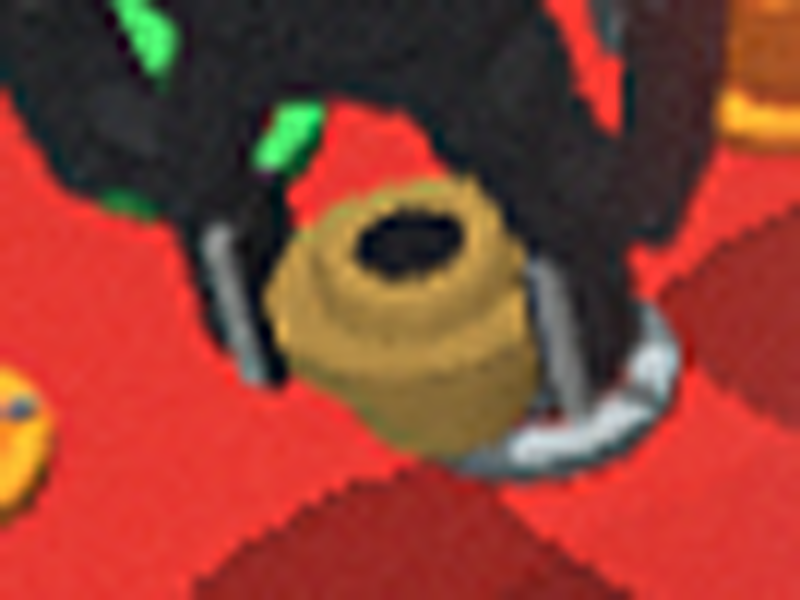

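The bush is upright and level, with its foot 7 mm below the TCP. Next I'll carry it over bore4.

{"op": "jog_arm", "data": {
  "targets": [
    [[4.39,-6.6,0],[0,0,0],0],
    [[4.39,-6.6,0],[0,0,0],0],
    [[4.39,-6.6,0],[0,0,0],0],
    [[4.39,-6.6,0],[0,0,0],0],
    [[4.39,-6.6,1],[0,0,0],0],
    [[4.39,-6.6,1],[0,0,0],0],
    [[4.39,-6.6,1],[0,0,0],0]
  ]
}}

```text
time: 4.4
tool_pos: [0.6507, -0.0851, 0.0777]
tool_rot: [-0.0, 1.0, -0.0, -0.0]
contact_force: [0.1, 0.3, -2.1]
gripper_width: 0.611
grasp_force: 63.8
```

{"op": "jog_arm", "data": {
  "targets": [
    [[0,-0.04,0.4],[0,0,0],0],
    [[0,-0.04,0.7],[0,0,0],0],
    [[0,-0.04,0.9],[0,0,0],0],
    [[0,-0.04,0.9],[0,0,0],0]
  ]
}}

```text
time: 4.9
tool_pos: [0.6507, -0.0833, 0.0547]
tool_rot: [-0.0, 1.0, -0.0, -0.001]
contact_force: [-0.7, 0.1, -2.7]
gripper_width: 0.606
grasp_force: 63.8
```

{"op": "jog_arm", "data": {
  "targets": [
    [[0,0,0.15],[0,0,0],0],
    [[0,0,0.3],[0,0,0],0],
    [[0,0,0.45],[0,0,0],0],
    [[0,0,0.55],[0,0,0],0],
    [[0,0,0.62],[0,0,0],0],
    [[0,0,0.62],[0,0,0],0]
  ]
}}

```text
time: 5.65
tool_pos: [0.6519, -0.0838, 0.043]
tool_rot: [0.0, 1.0, 0.0, 0.0]
contact_force: [-6.0, 0.2, 9.3]
gripper_width: 0.606
grasp_force: 64.8
```

{"op": "jog_arm", "data": {
  "targets": [
    [[-0.06,0,0.08],[0,0,0],0],
    [[-0.06,0,0.16],[0,0,0],0],
    [[-0.06,0,0.24],[0,0,0],0],
    [[-0.06,0,0.24],[0,0,0],0]
  ]
}}

```text
time: 6.15
tool_pos: [0.6517, -0.0838, 0.0377]
tool_rot: [0.0, 1.0, 0.0, 0.002]
contact_force: [-3.2, 1.1, 10.0]
gripper_width: 0.607
grasp_force: 64.8
```

Near home now (about 36.7 mm expected), so small steps.

{"op": "jog_arm", "data": {
  "targets": [
    [[-0.03,0,0.06],[0,0,0],0],
    [[-0.03,0,0.1],[0,0,0],0],
    [[-0.03,0,0.1],[0,0,0],0]
  ]
}}

```text
time: 6.52
tool_pos: [0.6517, -0.0838, 0.0367]
tool_rot: [0.0, 1.0, 0.0, 0.003]
contact_force: [-5.5, 1.3, 15.0]
gripper_width: 0.607
grasp_force: 65.2
```

{"op": "jog_arm", "data": {
  "targets": [
    [[0,0,0.1],[0,0,0],0],
    [[0,0,0.16],[0,0,0],0],
    [[0,0,0.16],[0,0,0],0]
  ]
}}

```text
time: 6.9
tool_pos: [0.6522, -0.0838, 0.0365]
tool_rot: [0.001, 1.0, 0.0, 0.002]
contact_force: [-15.2, 3.2, 31.7]
gripper_width: 0.607
grasp_force: 66.5
```

{"op": "jog_arm", "data": {
  "targets": [
    [[0.05,0,-0.2],[0,0,0],0],
    [[0.05,0,-0.25],[0,0,0],100],
    [[0.05,0,-0.25],[0,0,0],100],
    [[0.05,0,-0.25],[0,0,0],100],
    [[0.05,0,-1.5],[0,0,0],100],
    [[0.05,0,-4],[0,0,0],100],
    [[0.05,0,-4],[0,0,0],100]
  ]
}}

```text
time: 7.78
tool_pos: [0.6544, -0.0844, 0.1346]
tool_rot: [0.001, 1.0, 0.0, 0.006]
contact_force: [0.2, 0.0, 0.0]
gripper_width: 1.002
grasp_force: 0.0
```

```bash
cat > look.py <<'E'
from h import *
s=state(); print(s["time"],s["tool_pos"].round(4),s["tool_rot"].round(3),s["contact_force"].round(1))
for n in("top","scene"):
    p,W=cloud(n); M=masks(p); print(n)
    for t,a,b,k in(("brass",.022,.075,60),("grey",.033,.045,60),("grey",.09,.11,40)):
        for o in blobs(M[t],W,a,b,k): print(t,*o)
E
python3 look.py
```

```text
7.775 [ 0.6544 -0.0844  0.1346] [0.001 1.    0.    0.006] [0.2 0.  0. ]
top
brass [218 250] [442.  146.2  26.6] [442.3 145.4  34.4] 278
brass [327 252] [ 437.5 -148.5   26.9] [ 437.4 -147.4   34.3] 273
grey [182 208] [553.6 242.8  19.6] [553.5 242.2  37.3] 168
grey [377 253] [ 434.  -280.2   20.1] [ 434.2 -280.1   37.7] 170
scene
brass [128 188] [ 476.9 -407.1   18.6] [ 477.1 -405.2   37.5] 91
brass [354 202] [439.9 144.9  27.5] [443.2 144.7  33.1] 219
grey [183 182] [ 433.1 -279.8   21.3] [ 435.6 -278.6   36.8] 133
grey [308 231] [549.8  45.9  21.2] [558.8  45.3  38.9] 74
grey [399 239] [552.9 241.9  20.4] [554.1 241.2  37.1] 197
grey [242 264] [656.2 -82.5  21.9] [666.5 -79.9  38.8] 77
grey [299 264] [653.9  35.2  18.5] [652.1  35.4  41.5] 105
grey [297 275] [667.3  33.9  22.1] [677.9  33.9  39. ] 83
```

{"op": "jog_arm", "data": {
  "targets": [
    [[-8.7,2.5,0],[0,0,0],100],
    [[-8.7,2.5,0],[0,0,0],100],
    [[-8.7,2.5,0],[0,0,0],100],
    [[-8.7,2.5,0],[0,0,0],100],
    [[-8.7,2.5,1.5],[0,0,0],100],
    [[-8.7,2.5,2.5],[0,0,0],100],
    [[-8.7,2.5,2.5],[0,0,0],100],
    [[-8.7,2.5,2.5],[0,0,0],100]
  ]
}}

```text
time: 8.88
tool_pos: [0.4326, -0.1458, 0.0649]
tool_rot: [-0.0, 1.0, 0.0, -0.0]
contact_force: [-0.5, -1.6, 0.5]
gripper_width: 0.994
grasp_force: 0.0
```

```bash
python3 look.py | grep -v grey; python3 -c "
from plant import *
print(state()['tool_pos'])"
```

```text
8.875 [ 0.4326 -0.1458  0.0649] [-0.  1.  0. -0.] [-0.5 -1.6  0.5]
top
brass [303 171] [649.6 -83.4  26.5] [649.2 -83.3  64.4] 278
brass [218 250] [442.3 146.   26.6] [442.2 145.3  34.3] 275
scene
brass [353 201] [439.5 144.8  27.5] [443.2 144.4  33.1] 215
brass [241 250] [648.2 -83.2  27.4] [650.6 -82.8  63.2] 325
[ 0.43349155 -0.14621473  0.06600478]
```

Bush 1 is fully home: 30.0 mm above its height on the bench. Now the second bush.

{"op": "jog_arm", "data": {
  "targets": [
    [[0.16,0.05,1],[0,0,0],100],
    [[0.16,0.05,2.4],[0,0,0],100],
    [[0.16,0.05,2.4],[0,0,0],100],
    [[0.16,0.05,2.4],[0,0,0],0],
    [[0.16,0.05,2.4],[0,0,0],0],
    [[0.16,0.05,2.4],[0,0,0],0],
    [[0.16,0.05,2.4],[0,0,0],0],
    [[0.16,0.05,2.4],[0,0,0],0]
  ]
}}

```text
time: 9.98
tool_pos: [0.4383, -0.1482, 0.0076]
tool_rot: [0.001, 1.0, 0.0, 0.002]
contact_force: [-1.7, 0.1, 5.6]
gripper_width: 0.609
grasp_force: 61.4
```

{"op": "jog_arm", "data": {
  "targets": [
    [[0,0,-2],[0,0,0],0],
    [[0,0,-3],[0,0,0],0],
    [[0,0,-3],[0,0,0],0],
    [[3.7,-3.02,-3],[0,0,0],0],
    [[3.7,-3.02,-3],[0,0,0],0],
    [[3.7,-3.02,-3],[0,0,0],0],
    [[3.7,-3.02,-3],[0,0,0],0],
    [[3.7,-3.02,-3],[0,0,0],0]
  ]
}}

```text
time: 10.98
tool_pos: [0.5278, -0.0721, 0.079]
tool_rot: [-0.0, 1.0, -0.001, -0.001]
contact_force: [0.1, -0.4, -2.6]
gripper_width: 0.601
grasp_force: 64.2
```

{"op": "jog_arm", "data": {
  "targets": [
    [[0.12,0.03,0.3],[0,0,0],0],
    [[0.12,0.03,0.6],[0,0,0],0],
    [[0.12,0.03,0.92],[0,0,0],0],
    [[0.12,0.03,0.92],[0,0,0],0]
  ]
}}

```text
time: 11.48
tool_pos: [0.5312, -0.0722, 0.0557]
tool_rot: [-0.0, 1.0, -0.0, -0.001]
contact_force: [0.8, 0.7, -2.5]
gripper_width: 0.602
grasp_force: 64.3
```

Foot is in the bore with no side force. Pressing; home should be at TCP z of about 37.6.

{"op": "jog_arm", "data": {
  "targets": [
    [[-0.02,0,0.15],[0,0,0],0],
    [[-0.02,0,0.3],[0,0,0],0],
    [[-0.02,0,0.45],[0,0,0],0],
    [[-0.02,0,0.6],[0,0,0],0],
    [[-0.02,0,0.75],[0,0,0],0],
    [[-0.02,0,0.82],[0,0,0],0],
    [[-0.02,0,0.82],[0,0,0],0]
  ]
}}

```text
time: 12.35
tool_pos: [0.5323, -0.0728, 0.0383]
tool_rot: [0.0, 1.0, 0.0, 0.0]
contact_force: [-5.5, 0.3, 7.0]
gripper_width: 0.604
grasp_force: 65.1
```

{"op": "jog_arm", "data": {
  "targets": [
    [[-0.03,0,0.07],[0,0,0],0],
    [[-0.03,0,0.14],[0,0,0],0],
    [[-0.03,0,0.2],[0,0,0],0],
    [[-0.03,0,0.2],[0,0,0],0]
  ]
}}

```text
time: 12.85
tool_pos: [0.5327, -0.0729, 0.0373]
tool_rot: [0.0, 1.0, 0.0, 0.0]
contact_force: [-14.7, 2.5, 28.6]
gripper_width: 0.601
grasp_force: 66.8
```

{"op": "jog_arm", "data": {
  "targets": [
    [[0.04,0,-0.2],[0,0,0],0],
    [[0.04,0,-0.25],[0,0,0],100],
    [[0.04,0,-0.25],[0,0,0],100],
    [[0.04,0,-0.25],[0,0,0],100],
    [[0.04,0,-1.5],[0,0,0],100],
    [[0.04,0,-3.5],[0,0,0],100],
    [[0.04,0,-3.5],[0,0,0],100]
  ]
}}

```text
time: 13.72
tool_pos: [0.5353, -0.0732, 0.1241]
tool_rot: [0.001, 1.0, 0.0, 0.005]
contact_force: [0.2, 0.1, 0.7]
gripper_width: 1.001
grasp_force: 0.0
```

{"op": "jog_arm", "data": {
  "targets": [
    [[-3.64,-8.73,0],[0,0,0],100],
    [[-3.64,-8.73,0],[0,0,0],100],
    [[-3.64,-8.73,0],[0,0,0],100],
    [[-3.64,-8.73,0],[0,0,0],100],
    [[-3.64,-8.73,0],[0,0,0],100],
    [[-3.64,-8.73,2],[0,0,0],100],
    [[-3.64,-8.73,2],[0,0,0],100],
    [[-3.64,-8.73,2],[0,0,0],100]
  ]
}}

```text
time: 14.72
tool_pos: [0.4415, 0.1452, 0.0695]
tool_rot: [0.0, 1.0, -0.001, -0.0]
contact_force: [0.8, -0.5, -0.1]
gripper_width: 1.001
grasp_force: 0.0
```

```bash
python3 look.py; python3 -c "
from plant import *
print(state()['tool_pos'])"
```

```text
14.725 [0.4415 0.1452 0.0695] [ 0.     1.    -0.001 -0.   ] [ 0.8 -0.5 -0.1]
top
brass [303 171] [649.7 -84.4  27.1] [649.  -83.3  64.5] 277
brass [299 216] [531.1 -72.4  26.1] [530.9 -72.5  64.4] 273
grey [182 208] [553.7 242.7  19.6] [553.4 242.4  37.6] 165
grey [392 249] [ 446.  -317.7   19.9] [ 446.  -317.8   37.8] 173
scene
brass [257 210] [528.6 -73.7  27.6] [532.1 -72.4  63.2] 239
brass [241 250] [648.7 -83.9  27.7] [650.4 -82.7  63.2] 324
grey [166 184] [ 448.1 -318.2   20.2] [ 448.2 -317.3   36.9] 134
grey [310 222] [534.6  45.9  18.2] [533.7  46.7  43.2] 68
grey [257 222] [536.5 -72.8  21.8] [546.9 -69.7  39.2] 72
grey [308 231] [548.5  45.9  21.3] [558.8  45.5  39.2] 73
grey [398 240] [552.4 241.2  20.3] [554.  240.9  36.7] 198
grey [242 264] [655.6 -82.6  21.9] [666.2 -78.9  38.8] 81
grey [299 264] [654.3  35.2  18.5] [652.   35.4  41.6] 105
grey [297 275] [667.1  33.8  22.1] [677.8  34.2  39. ] 78
[0.44249009 0.14555451 0.07082318]
```

The second bush is home. The right-hand cap was knocked to (446,-318). Third bush now.

{"op": "jog_arm", "data": {
  "targets": [
    [[0,0,1],[0,0,0],100],
    [[0,0,2.58],[0,0,0],100],
    [[0,0,2.58],[0,0,0],100],
    [[0,0,2.58],[0,0,0],0],
    [[0,0,2.58],[0,0,0],0],
    [[0,0,2.58],[0,0,0],0],
    [[0,0,2.58],[0,0,0],0],
    [[0,0,2.58],[0,0,0],0]
  ]
}}

```text
time: 15.82
tool_pos: [0.4429, 0.1459, 0.0073]
tool_rot: [0.0, 1.0, 0.0, 0.002]
contact_force: [-2.1, -1.5, 6.0]
gripper_width: 0.609
grasp_force: 61.2
```

{"op": "jog_arm", "data": {
  "targets": [
    [[0,0,-2],[0,0,0],0],
    [[0,0,-3],[0,0,0],0],
    [[0,0,-3],[0,0,0],0],
    [[4.02,3.97,-3],[0,0,0],0],
    [[4.02,3.97,-3],[0,0,0],0],
    [[4.02,3.97,-3],[0,0,0],0],
    [[4.02,3.97,-3],[0,0,0],0],
    [[4.02,3.97,-3],[0,0,0],0]
  ]
}}

```text
time: 16.82
tool_pos: [0.5397, 0.0475, 0.0782]
tool_rot: [-0.0, 1.0, 0.0, -0.001]
contact_force: [-0.0, 0.4, -2.3]
gripper_width: 0.607
grasp_force: 64.4
```

{"op": "jog_arm", "data": {
  "targets": [
    [[0.07,0.04,0.3],[0,0,0],0],
    [[0.07,0.04,0.6],[0,0,0],0],
    [[0.07,0.04,0.9],[0,0,0],0],
    [[0.07,0.04,0.9],[0,0,0],0]
  ]
}}

```text
time: 17.32
tool_pos: [0.5422, 0.0458, 0.0558]
tool_rot: [-0.0, 1.0, 0.0, -0.001]
contact_force: [0.6, 0.9, -3.7]
gripper_width: 0.606
grasp_force: 64.4
```

{"op": "jog_arm", "data": {
  "targets": [
    [[-0.03,-0.02,0.15],[0,0,0],0],
    [[-0.03,-0.02,0.3],[0,0,0],0],
    [[-0.03,-0.02,0.45],[0,0,0],0],
    [[-0.03,-0.02,0.6],[0,0,0],0],
    [[-0.03,-0.02,0.75],[0,0,0],0],
    [[-0.03,-0.02,0.82],[0,0,0],0],
    [[-0.03,-0.02,0.82],[0,0,0],0]
  ]
}}

```text
time: 18.2
tool_pos: [0.5429, 0.0462, 0.0374]
tool_rot: [-0.0, 1.0, 0.0, 0.0]
contact_force: [-2.5, 1.5, 4.8]
gripper_width: 0.605
grasp_force: 65.3
```

{"op": "jog_arm", "data": {
  "targets": [
    [[-0.03,0,0.07],[0,0,0],0],
    [[-0.03,0,0.14],[0,0,0],0],
    [[-0.03,0,0.2],[0,0,0],0],
    [[-0.03,0,0.2],[0,0,0],0]
  ]
}}

```text
time: 18.7
tool_pos: [0.5437, 0.0461, 0.0371]
tool_rot: [0.0, 1.0, 0.0, 0.001]
contact_force: [-14.9, 0.2, 29.3]
gripper_width: 0.599
grasp_force: 67.0
```

{"op": "jog_arm", "data": {
  "targets": [
    [[0.04,0,-0.2],[0,0,0],0],
    [[0.04,0,-0.25],[0,0,0],100],
    [[0.04,0,-0.25],[0,0,0],100],
    [[0.04,0,-0.25],[0,0,0],100],
    [[0.04,0,-1.5],[0,0,0],100],
    [[0.04,0,-3.5],[0,0,0],100],
    [[0.04,0,-3.5],[0,0,0],100]
  ]
}}

```text
time: 19.58
tool_pos: [0.5461, 0.0459, 0.124]
tool_rot: [0.0, 1.0, 0.0, 0.005]
contact_force: [0.9, 0.1, 0.5]
gripper_width: 0.997
grasp_force: 0.0
```

{"op": "jog_arm", "data": {
  "targets": [
    [[0.3,-7.84,0],[0,0,0],100],
    [[0.3,-7.84,0],[0,0,0],100],
    [[0.3,-7.84,0],[0,0,0],100],
    [[0.3,-7.84,0],[0,0,0],100],
    [[0.3,-7.84,1],[0,0,0],100],
    [[0.3,-7.84,1.5],[0,0,0],100],
    [[0.3,-7.84,1.5],[0,0,0],100],
    [[0.3,-7.84,1.5],[0,0,0],100]
  ]
}}

```text
time: 20.58
tool_pos: [0.5507, 0.2417, 0.082]
tool_rot: [-0.0, 1.0, -0.0, 0.0]
contact_force: [-0.7, -0.0, -0.3]
gripper_width: 0.999
grasp_force: 0.0
```

```bash
python3 look.py; python3 -c "
from plant import *
print(state()['tool_pos'])"
```

```text
20.575 [0.5507 0.2417 0.082 ] [-0.  1. -0.  0.] [-0.7 -0.  -0.3]
top
brass [303 171] [649.7 -83.3  26.7] [649.1 -83.2  64.3] 276
brass [254 212] [542.6  46.   26.2] [542.9  45.7  64.5] 270
brass [299 216] [531.  -72.5  26. ] [530.7 -72.5  64.5] 270
brass [364 295] [ 323.3 -249.    14.8] [ 324.9 -244.9   37.6] 63
grey [392 249] [ 446.5 -319.1   19.9] [ 446.  -318.2   37.8] 172
scene
brass [257 209] [528.9 -72.9  27.2] [532.1 -72.2  63.3] 241
brass [310 219] [540.6  45.9  27.5] [543.8  46.4  63.3] 271
brass [241 250] [648.1 -83.4  27.6] [650.8 -83.1  63.2] 327
grey [166 184] [ 446.2 -317.    20.1] [ 448.  -317.4   36.7] 137
grey [257 222] [538.2 -72.7  21.8] [547.5 -69.7  38.9] 73
grey [308 231] [549.2  45.9  21.4] [558.8  46.2  38.7] 75
grey [398 240] [552.3 241.   20.4] [554.2 240.6  36.7] 204
grey [299 264] [653.7  35.3  18.6] [651.7  35.5  41.7] 106
grey [242 263] [655.7 -82.6  21.9] [666.1 -79.1  39.1] 78
grey [297 275] [667.9  34.   21.8] [677.9  35.   39.1] 79
[0.5509673  0.24192343 0.0825844 ]
```

All three bushes are home at 30 mm. Now the left cap.

{"op": "jog_arm", "data": {
  "targets": [
    [[0.1,0,1.5],[0,0,0],100],
    [[0.1,0,2.9],[0,0,0],100],
    [[0.1,0,2.9],[0,0,0],100],
    [[0.1,0,2.9],[0,0,0],0],
    [[0.1,0,2.9],[0,0,0],0],
    [[0.1,0,2.9],[0,0,0],0],
    [[0.1,0,2.9],[0,0,0],0],
    [[0.1,0,2.9],[0,0,0],0]
  ]
}}

```text
time: 21.68
tool_pos: [0.5544, 0.2426, 0.0114]
tool_rot: [-0.0, 1.0, 0.0, 0.002]
contact_force: [-0.2, -1.1, 6.2]
gripper_width: 0.449
grasp_force: 61.0
```

{"op": "jog_arm", "data": {
  "targets": [
    [[0,0,-2],[0,0,0],0],
    [[0,0,-4],[0,0,0],0],
    [[-0.4,3,-4],[0,0,0],0],
    [[-0.4,7.86,-4],[0,0,0],0],
    [[-0.4,7.86,-4],[0,0,0],0],
    [[-0.4,7.86,-4],[0,0,0],0],
    [[-0.4,7.86,-3.5],[0,0,0],0],
    [[-0.4,7.86,-3.5],[0,0,0],0]
  ]
}}

```text
time: 22.68
tool_pos: [0.5412, 0.0469, 0.0944]
tool_rot: [-0.0, 1.0, 0.001, -0.002]
contact_force: [0.5, -0.6, -1.6]
gripper_width: 0.449
grasp_force: 61.1
```

Run:
```python
from h import *
p,W=cloud("scene"); cv2.imwrite("pics/c1.png",cv2.resize(p[150:250,243:376,::-1],(798,600),interpolation=cv2.INTER_CUBIC))
s=state(); print(s["tool_pos"],s["contact_force"])
```

```text
[0.54172692 0.04702544 0.09512457] [ 0.11083753 -0.90801609 -1.41421342]
```

View pics/c1.png

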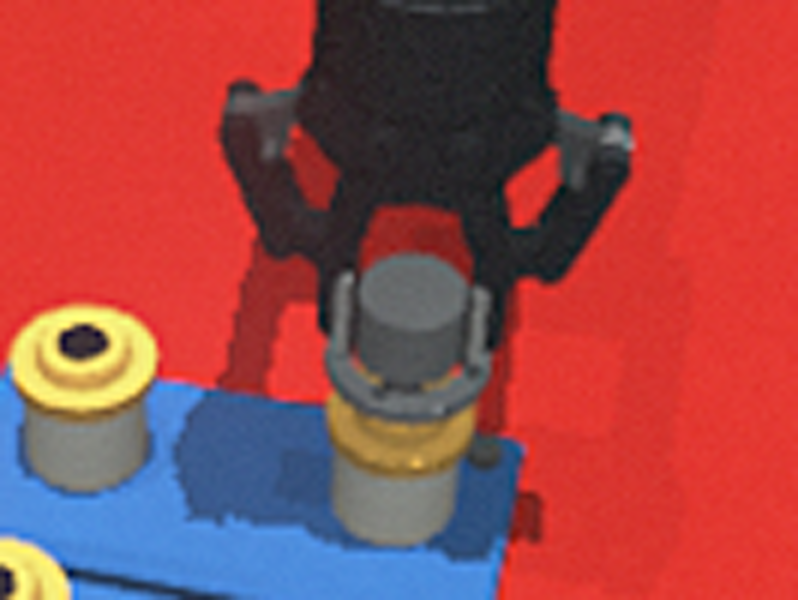

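The cap is held level just above the bore1 bush, at crop (410,380). Lowering it.

{"op": "jog_arm", "data": {
  "targets": [
    [[0.05,0.04,0.25],[0,0,0],0],
    [[0.05,0.04,0.45],[0,0,0],0],
    [[0.05,0.04,0.6],[0,0,0],0],
    [[0.05,0.04,0.75],[0,0,0],0],
    [[0.05,0.04,0.88],[0,0,0],0],
    [[0.05,0.04,0.88],[0,0,0],0]
  ]
}}

```text
time: 23.48
tool_pos: [0.5437, 0.0446, 0.0742]
tool_rot: [-0.0, 1.0, -0.0, -0.0]
contact_force: [0.4, 0.2, -1.2]
gripper_width: 0.453
grasp_force: 61.1
```

{"op": "jog_arm", "data": {
  "targets": [
    [[0,0,0.06],[0,0,0],0],
    [[0,0,0.12],[0,0,0],0],
    [[0,0,0.12],[0,0,0],0]
  ]
}}

```text
time: 23.85
tool_pos: [0.5445, 0.0447, 0.0734]
tool_rot: [-0.0, 1.0, 0.0, 0.0]
contact_force: [-4.0, 0.4, 5.3]
gripper_width: 0.449
grasp_force: 62.1
```

{"op": "jog_arm", "data": {
  "targets": [
    [[0,0,-0.08],[0,0,0],100],
    [[0,0,-0.08],[0,0,0],100],
    [[0,0,-0.08],[0,0,0],100],
    [[0,0,-0.08],[0,0,0],100],
    [[0,0,-1.5],[0,0,0],100],
    [[0,0,-3],[0,0,0],100],
    [[0,0,-3],[0,0,0],100]
  ]
}}

```text
time: 24.72
tool_pos: [0.5465, 0.0445, 0.1506]
tool_rot: [0.0, 1.0, 0.0, 0.004]
contact_force: [-0.1, 0.3, -0.4]
gripper_width: 1.003
grasp_force: 0.0
```

{"op": "jog_arm", "data": {
  "targets": [
    [[-3.95,14.5,0],[0,0,0],100],
    [[-3.95,14.5,0],[0,0,0],100],
    [[-3.95,14.5,0],[0,0,0],100],
    [[-3.95,14.5,0],[0,0,0],100],
    [[-3.95,14.5,0],[0,0,0],100],
    [[-3.95,14.5,0],[0,0,0],100],
    [[-3.95,14.5,2],[0,0,0],100],
    [[-3.95,14.5,2],[0,0,0],100]
  ]
}}

```text
time: 25.72
tool_pos: [0.4416, -0.3155, 0.0909]
tool_rot: [-0.004, 1.0, -0.001, -0.004]
contact_force: [-0.1, -0.1, -0.8]
gripper_width: 1.001
grasp_force: 0.0
```

```bash
python3 look.py; python3 -c "
from plant import *
print(state()['tool_pos'])"
```

```text
25.725 [ 0.4416 -0.3155  0.0909] [-0.004  1.    -0.001 -0.004] [-0.1 -0.1 -0.8]
top
brass [303 171] [649.7 -83.6  26.6] [649.2 -83.4  64.4] 279
brass [299 216] [531.1 -72.5  26. ] [530.6 -72.5  64.2] 268
grey [253 211] [543.9  46.   20. ] [543.4  45.7  99.4] 190
scene
brass [257 210] [529.5 -73.4  27.7] [532.1 -72.2  63.3] 237
brass [241 250] [648.5 -84.3  27.7] [650.4 -82.8  63.1] 322
grey [166 184] [ 446.1 -316.4   20.4] [ 448.1 -317.1   37. ] 130
grey [257 222] [538.5 -72.5  21.8] [547.9 -70.3  39.2] 71
grey [308 231] [550.3  45.9  21.2] [559.3  46.   38.9] 72
grey [242 264] [656.2 -82.5  21.9] [666.4 -78.9  38.9] 77
grey [299 264] [655.   35.2  18.5] [652.6  35.8  41.6] 101
grey [297 275] [668.2  33.8  21.9] [677.9  34.4  39.2] 80
grey [310 208] [543.4  45.1  20.9] [547.   45.   97.9] 228
[ 0.44477068 -0.31699538  0.09579177]
```

Cap 1 is seated, with its top at about 100 mm. Now the second cap.

{"op": "jog_arm", "data": {
  "targets": [
    [[0.05,0.04,1],[0,0,0],100],
    [[0.05,0.04,2],[0,0,0],100],
    [[0.05,0.04,2],[0,0,0],100],
    [[0.05,0.04,2],[0,0,0],100]
  ]
}}

```text
time: 26.32
tool_pos: [0.4477, -0.3193, 0.0486]
tool_rot: [0.001, 1.0, 0.001, 0.001]
contact_force: [-0.8, -0.0, 0.9]
gripper_width: 1.005
grasp_force: 0.0
```

{"op": "jog_arm", "data": {
  "targets": [
    [[-0.02,-0.04,1],[0,0,0],100],
    [[-0.02,-0.04,1.55],[0,0,0],100],
    [[-0.02,-0.04,1.55],[0,0,0],100],
    [[-0.02,-0.04,1.55],[0,0,0],0],
    [[-0.02,-0.04,1.55],[0,0,0],0],
    [[-0.02,-0.04,1.55],[0,0,0],0],
    [[-0.02,-0.04,1.55],[0,0,0],0],
    [[-0.02,-0.04,1.55],[0,0,0],0]
  ]
}}

```text
time: 27.32
tool_pos: [0.4467, -0.3185, 0.0089]
tool_rot: [0.001, 1.0, -0.0, 0.001]
contact_force: [0.2, 0.1, 5.5]
gripper_width: 0.449
grasp_force: 60.8
```

{"op": "jog_arm", "data": {
  "targets": [
    [[0,0,-2],[0,0,0],0],
    [[0,0,-4],[0,0,0],0],
    [[1,-3,-4],[0,0,0],0],
    [[3.42,-9.84,-4],[0,0,0],0],
    [[3.42,-9.84,-4],[0,0,0],0],
    [[3.42,-9.84,-4],[0,0,0],0],
    [[3.42,-9.84,-3.6],[0,0,0],0],
    [[3.42,-9.84,-3.6],[0,0,0],0]
  ]
}}

```text
time: 28.32
tool_pos: [0.5301, -0.0712, 0.0958]
tool_rot: [-0.0, 1.0, 0.001, -0.002]
contact_force: [-0.2, -0.3, -1.9]
gripper_width: 0.452
grasp_force: 61.1
```

{"op": "jog_arm", "data": {
  "targets": [
    [[0,0,0],[0,0,0],0]
  ]
}}

```text
time: 28.45
tool_pos: [0.5308, -0.0731, 0.0972]
tool_rot: [0.0, 1.0, -0.001, -0.001]
contact_force: [0.3, -0.2, -1.6]
gripper_width: 0.451
grasp_force: 61.1
```

Above the spigot and aligned. Lowering to a TCP z of about 71.

{"op": "jog_arm", "data": {
  "targets": [
    [[0.02,0,0.3],[0,0,0],0],
    [[0.02,0,0.55],[0,0,0],0],
    [[0.02,0,0.7],[0,0,0],0],
    [[0.02,0,0.85],[0,0,0],0],
    [[0.02,0,1.0],[0,0,0],0],
    [[0.02,0,1.08],[0,0,0],0],
    [[0.02,0,1.08],[0,0,0],0]
  ]
}}

```text
time: 29.32
tool_pos: [0.5321, -0.0719, 0.0709]
tool_rot: [0.0, 1.0, 0.0, 0.0]
contact_force: [0.9, -0.6, -1.7]
gripper_width: 0.454
grasp_force: 61.4
```

{"op": "jog_arm", "data": {
  "targets": [
    [[0,0,0.06],[0,0,0],0],
    [[0,0,0.1],[0,0,0],0],
    [[0,0,0.1],[0,0,0],0]
  ]
}}

```text
time: 29.7
tool_pos: [0.5327, -0.0719, 0.0708]
tool_rot: [0.0, 1.0, 0.0, 0.0]
contact_force: [-5.2, 1.6, 10.7]
gripper_width: 0.45
grasp_force: 62.2
```

Seated. Releasing, lifting clear and moving off so the cameras can see it.

{"op": "jog_arm", "data": {
  "targets": [
    [[0,0,-0.08],[0,0,0],100],
    [[0,0,-0.08],[0,0,0],100],
    [[0,0,-0.08],[0,0,0],100],
    [[0,0,-0.08],[0,0,0],100],
    [[0,0,-1.5],[0,0,0],100],
    [[0,0,-3.5],[0,0,0],100],
    [[0,0,-4],[0,0,0],100]
  ]
}}

```text
time: 30.58
tool_pos: [0.5341, -0.0725, 0.1725]
tool_rot: [0.001, 1.0, 0.0, 0.003]
contact_force: [0.3, -0.0, 0.2]
gripper_width: 0.998
grasp_force: 0.0
```

{"op": "jog_arm", "data": {
  "targets": [
    [[-3,10,-1],[0,0,0],100],
    [[-3,10,-1],[0,0,0],100],
    [[-3,10,-1],[0,0,0],100],
    [[-3,10,-1],[0,0,0],100],
    [[-3,10,-1],[0,0,0],100],
    [[-3,10,-1],[0,0,0],100],
    [[-3,10,-1],[0,0,0],100]
  ]
}}

```text
time: 31.45
tool_pos: [0.4572, -0.3203, 0.1924]
tool_rot: [-0.001, 1.0, 0.001, -0.0]
contact_force: [0.6, 1.2, -0.6]
gripper_width: 1.002
grasp_force: 0.0
```

```bash
python3 look.py
python3 - <<'E'
from h import *
p,W=cloud("scene"); cv2.imwrite("pics/end.png",cv2.resize(p[120:330,100:380,::-1],(800,600)))
E
```

```text
31.45 [ 0.4572 -0.3203  0.1924] [-0.001  1.     0.001 -0.   ] [ 0.6  1.2 -0.6]
top
brass [303 171] [649.8 -83.4  26.7] [649.1 -83.3  64.5] 278
grey [253 211] [543.6  45.8  20. ] [543.3  45.7  99.4] 189
grey [299 215] [532.  -70.6  19.7] [531.9 -70.6  99.9] 192
scene
brass [241 250] [648.  -82.5  27.7] [650.4 -82.8  63.2] 321
grey [257 222] [536.2 -73.   22. ] [547.1 -69.5  39. ] 67
grey [309 231] [548.2  45.9  21.3] [558.9  47.   39.1] 75
grey [242 264] [656.2 -82.3  21.7] [666.2 -79.2  38.7] 76
grey [299 264] [654.2  35.3  18.5] [652.9  35.8  41.7] 92
grey [297 275] [668.2  33.9  21.8] [678.   34.7  39.3] 79
grey [256 199] [531.6 -71.   21. ] [535.3 -70.9  97.8] 219
grey [310 208] [543.5  44.6  20.2] [547.1  44.9  97.8] 227
```

View pics/end.png

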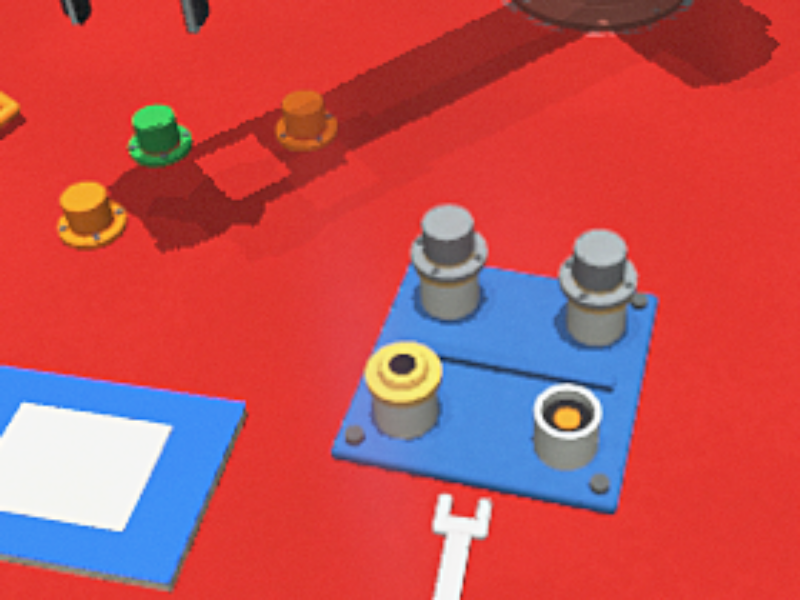

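The final view shows both caps flat on their bushes, at crop (448,255) and (598,280). The third bush is home at (403,370), and the bystanders haven't moved.

```bash
python3 -c "
from plant import *
print(job_done())"
```

```text
the job is handed in; nothing more can be done
None
```

The job is handed in: all three bushes are pressed fully home (force readings stayed under about 35 N), both grey caps are seated flat on their bushes, and the jar, wrench and manual were never touched.

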